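# Lids back on the washed canisters

### The job

The four steel canisters have been washed and stand open on the trolley, with their lids in a pile beside them. Take the pile apart and put each lid on the canister it fits, so that all four are properly closed, each lid seated level on its rim. Leave the canisters and the two tumblers standing upright where they are.

Things in the scene. Friction and masses are not known exactly. Their poses are not given: they have to be found in the camera images.
- lid_70 (a point): largest lid, plain steel: band 70 mm across, 16 mm high, flat top; under it a tapering plug 11 mm high, 51 mm across at the band, 42 mm at its flat underside. Point: on its axis, half-way up the band (8 mm below the top, 19 mm above the underside); z is its axis, up. Starts in the one pile (largest at the bottom, smallest on top). Fits the 64 mm canister; seated, this point is 8 mm above the rim.
- mouth_70 (a point): centre of the mouth, at rim height, of the largest canister: plain steel, open, straight-sided, 64 mm across outside, 59 mm inside, 80 mm high, loose, upright; z up. Takes the 70 mm lid: the plug drops in with 4 mm to spare all round, guiding itself in from several mm off; the band rests on the rim and overhangs it by 3 mm.
- lid_60 (a point): second largest lid, plain steel: band 60 mm across, 16 mm high, flat top; under it a tapering plug 11 mm high, 41 mm across at the band, 32 mm at its flat underside. Point: on its axis, half-way up the band (8 mm below the top, 19 mm above the underside); z is its axis, up. Starts in the one pile (largest at the bottom, smallest on top). Fits the 54 mm canister; seated, this point is 8 mm above the rim.
- mouth_60 (a point): centre of the mouth, at rim height, of the second largest canister: plain steel, open, straight-sided, 54 mm across outside, 49 mm inside, 68 mm high, loose, upright; z up. Takes the 60 mm lid: the plug drops in with 4 mm to spare all round, guiding itself in from several mm off; the band rests on the rim and overhangs it by 3 mm.
- lid_50 (a point): second smallest lid, plain steel: band 50 mm across, 16 mm high, flat top; under it a tapering plug 11 mm high, 31 mm across at the band, 22 mm at its flat underside. Point: on its axis, half-way up the band (8 mm below the top, 19 mm above the underside); z is its axis, up. Starts in the one pile (largest at the bottom, smallest on top). Fits the 44 mm canister; seated, this point is 8 mm above the rim.
- mouth_50 (a point): centre of the mouth, at rim height, of the second smallest canister: plain steel, open, straight-sided, 44 mm across outside, 39 mm inside, 58 mm high, loose, upright; z up. Takes the 50 mm lid: the plug drops in with 4 mm to spare all round, guiding itself in from several mm off; the band rests on the rim and overhangs it by 3 mm.
- lid_40 (a point): smallest lid, plain steel: band 40 mm across, 16 mm high, flat top; under it a tapering plug 11 mm high, 21 mm across at the band, 12 mm at its flat underside. Point: on its axis, half-way up the band (8 mm below the top, 19 mm above the underside); z is its axis, up. Starts in the one pile (largest at the bottom, smallest on top). Fits the 34 mm canister; seated, this point is 8 mm above the rim.
- mouth_40 (a point): centre of the mouth, at rim height, of the smallest canister: plain steel, open, straight-sided, 34 mm across outside, 29 mm inside, 50 mm high, loose, upright; z up. Takes the 40 mm lid: the plug drops in with 4 mm to spare all round, guiding itself in from several mm off; the band rests on the rim and overhangs it by 3 mm.
- tumbler_a (a point): one of two alike stainless tumblers, conical: 45 mm across at the foot, 60 mm at the mouth, 84 mm high, empty, standing loose and upright among the canisters; it has no lid. The point lies on its axis half-way up (42 mm above the trolley top); z points up.
- tumbler_b (a point): one of two alike stainless tumblers, conical: 45 mm across at the foot, 60 mm at the mouth, 84 mm high, empty, standing loose and upright among the canisters; it has no lid. The point lies on its axis half-way up (42 mm above the trolley top); z points up.
Things that resemble listed ones, but are neither listed nor needed, are in the scene too. What is shaped like the part that bears lid_60 but red is not meant. Leave any purple look-alike of the part that bears mouth_50 alone.

How it is judged (in metres and radians):
At the end, for the whole second after the job is handed in: Each lid rests on its own canister (70 mm lid on the 64 mm body, 60 on 54, 50 on 44, 40 on 34): centred within 8 mm, band down on the rim within 3 mm, at rest. Lids, canisters and tumblers are level within 5 degrees; canisters and tumblers are within 40 mm of where they began (horizontal distance between lid_70 and mouth_70 below 0.008 m and z of lid_70 in the frame of mouth_70 between 0.005 and 0.0115 m and angle between each of lid_70, mouth_70, lid_60, mouth_60, lid_50, mouth_50, lid_40, mouth_40, tumbler_a, tumbler_b's own z axis and vertical below 0.09 rad and distance of each of mouth_70, mouth_60, mouth_50, mouth_40, tumbler_a, tumbler_b from where it was at the start of the episode below 0.04 m and linear speed of each of lidbody_70, lidbody_60, lidbody_50, lidbody_40 below 0.02 m/s and horizontal distance between lid_60 and mouth_60 below 0.008 m and z of lid_60 in the frame of mouth_60 between 0.005 and 0.0115 m and horizontal distance between lid_50 and mouth_50 below 0.008 m and z of lid_50 in the frame of mouth_50 between 0.005 and 0.0115 m and horizontal distance between lid_40 and mouth_40 below 0.008 m and z of lid_40 in the frame of mouth_40 between 0.005 and 0.0115 m); the robot touches nothing.
It fails at once if a canister is knocked over (tipped by more than 25 degrees) (angle between any of mouth_70, mouth_60, mouth_50, mouth_40's own z axis and vertical above 0.436 rad).
It fails at once if a tumbler is knocked over (tipped by more than 25 degrees) (angle between any of tumbler_a, tumbler_b's own z axis and vertical above 0.436 rad).
It also fails if it takes over 102 s, if anything falls off the work surface, if the arm or the gripper's body presses on something with over 40 N, if the wrist force passes 120 N, or if a joint passes its speed limit or range.

### The arm

A 7-joint arm with a two-finger parallel gripper is mounted at the origin on the work surface. World frame = base frame: x ahead of the robot, y to its left, z up, the work surface at z = 0. Lengths are in mm, angles in rad, forces in N, time in s.
With the tool pointing down it reaches from about 425 to 950 mm from the base axis. Payload 16.7 kg.
Tool frame: the origin (TCP) lies on the centre line of the jaws, within the pads' length; the fingertips stand 8 mm ahead of it and the grasp point (between the pads) lies 11 mm behind it; y points along the fingers, z is the direction in which the jaws open and shut, and the axes are right-handed (so a half turn about y gives the same grasp; the last joint's range is limited). The gripper opens to 94 mm and grips with 3 to 60 N. Pads are 16 mm wide; open, the fingers measure 119 mm over their backs; the gripper's body (75 mm by 177 mm) begins 78 mm behind the grasp point.
Start: joints at [1.139, 0.426, 0.074, 1.606, -0.034, 1.111, -0.067], TCP at [188.325, -648.158, 213.467] pointing down, gripper open.
Joint ranges: [-2.85, 2.85], [-0.5, 2.14], [-1.23, 1.37], [0.21, 2.46], [-1.02, 4.16], [0.16, 2.05], [-2.73, 2.73]. Speed limits (rad/s): [1.89, 1.89, 2.39, 2.39, 3.01, 3.01, 3.01].

### API

Orientations are given as a 3x3 rotation matrix whose columns are the frame's x, y, z axes.
In Python, from station import bot, optics gives the robot as it stands. The module is installed in compiled form; this text tells all that it offers.
- The arm moves only by the tool servo_tool, never from a script. Its arguments are lists of equal length, an entry for each row: "hand": the finger opening in m, from 0 to 0.094; "translation": the shift along the tool's x, y, z in m, a list of three; "yaw": the turn about the tool's y in rad. In form: {"hand": [hand, ...], "translation": [[tx, ty, tz], ...], "yaw": [yaw, ...]}. A call has 1 to 5 rows; each row is the pose to reach, as a shift and turn from the pose commanded when the call began, along the tool's axes at that moment; what a row does not reach only later rows make up. A row lasts 1/12 s, in which the tool goes at most 41.7 mm and 7.16 degrees, less where a joint would pass 70% of its speed; a pose out of reach is approached as far as the arm can. A call with a gripper value outside its range is refused whole. The fingers move at their own pace and stop on an object; "newtons" is the grip in N (left out, the last holds). Time passes only in rows, so rows that repeat a pose let the fingers close. It gives the time, the measured TCP pose, the force and the opening at its end, in the units of the state.
- bot.state(): the state, without advancing time (a new reading comes with each control period).
- optics.camera(name): name is "scene" or "top"; returns a dict with "frame" (384x512x3 uint8, blue, green, red), "camera_matrix" (3x3 intrinsics, pixels), "dist_coeffs" ([k1, k2, p1, p2, k3] as OpenCV has them; the pictures are not rectified), "R" (3x3) and "t" (3): a world point X has camera coordinates R X + t. Camera axes: x right, y down, z forward; pixel columns grow to the right and rows downward; lengths in mm; the calibration is good to about 2 mm. A picture is of the moment at which its call begins. There is no depth.
- bot.close_job(): hands the job in, once; it reports no verdict.
The state is a dict: "time": time; "qpos": joint angles; "qd": joint speeds; "effort": joint torques, N m; "tool_pos": TCP position; "eef_rot": TCP orientation; "ft_force": force on the tool from outside, world axes, zero at the start; "torque": the same for the moment, N m; "finger_gap": finger opening in mm.
Only numpy, scipy, OpenCV 4.12 (cv2) and the standard library are available. Lean on these libraries where they do the work, as an engineer would, in place of code of your own. Each camera call takes 0.05 s, during which the arm holds its last target.

## Working session

There is one attempt and no reset: what is moved stays moved. The work goes in short steps, Python scripts to look and compute and a tool call to move; the robot and the scene stay as the last step left them, time stands still between calls to the robot, and variables do not carry over. Pictures are saved under pics/ and viewed, and the job is handed in when it is done.

Besides the shell and the picture viewer there is one more tool, called after "Emit:" as name(argument=value, ...), one argument or row to a line, values as JSON. servo_tool: Moves the arm, as the interface text tells. Its arguments: {"type":"object","properties":{"hand":{"type":"array"},"translation":{"type":"array"},"yaw":{"type":"array"},"newtons":{"type":"number"}},"required":["hand","translation","yaw"]}

```bash
mkdir -p pics; ls; python3 - <<'E'
from station import bot, optics
import cv2,numpy as np
s=bot.state()
for k in s: print(k,np.round(s[k],3).tolist())
for n in ("scene","top"):
    c=optics.camera(n); cv2.imwrite(f"pics/{n}0.png",c["frame"])
    print(n,np.round(c["camera_matrix"],1).tolist(),c["dist_coeffs"],np.round(c["R"],3).tolist(),np.round(c["t"],1).tolist(), np.round(-np.array(c["R"]).T@np.array(c["t"]).ravel()))
E
```

```text
pics
time 0.0
qpos [1.138, 0.427, 0.074, 1.607, -0.034, 1.111, -0.067]
qd [0.001, -0.0, 0.002, 0.0, -0.0, 0.001, 0.001]
effort [-0.003, -93.582, 3.665, -45.42, -0.049, 0.02, 0.0]
tool_pos [188.203, -647.77, 212.782]
eef_rot [[-0.96, -0.0, 0.279], [-0.279, 0.001, -0.96], [0.0, -1.0, -0.001]]
ft_force [-1.148, 0.829, -0.387]
torque [-0.052, 0.024, -0.028]
finger_gap 93.917
scene [[479.8, 0.0, 244.7], [0.0, 479.8, 191.7], [0.0, 0.0, 1.0]] [-0.09344806  0.          0.          0.          0.        ] [[-0.532, 0.846, 0.015], [0.462, 0.305, -0.833], [-0.709, -0.437, -0.553]] [279.1, -178.4, 1334.8] [1178.  401.  586.]
top [[358.4, 0.0, 256.4], [0.0, 358.4, 192.3], [0.0, 0.0, 1.0]] [-0.0923066  0.         0.         0.         0.       ] [[-0.027, -1.0, -0.012], [-0.981, 0.029, -0.19], [0.19, 0.007, -0.982]] [25.3, 527.9, 641.1] [397.   6. 730.]
```

View pics/scene0.png

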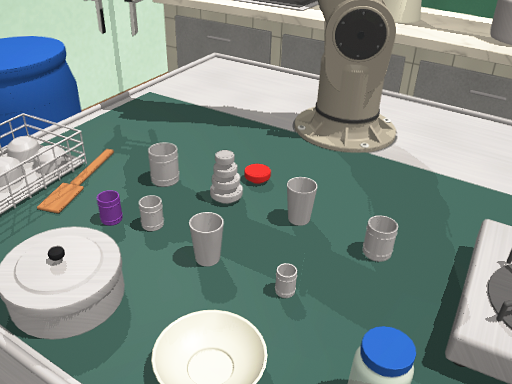

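View pics/top0.png

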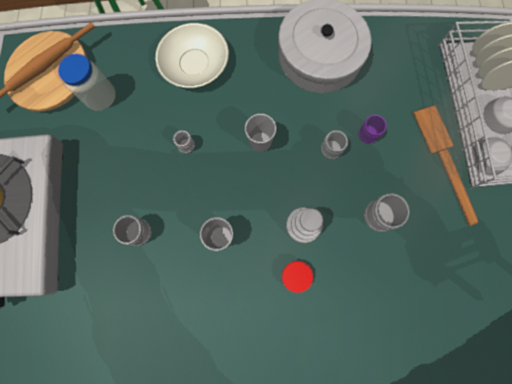

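The pile is at scene (226,180) / top (305,224).
- **Lid look-alike:** the red lid at scene (257,174) / top (298,277). I'll avoid it.
- **Canisters (scene / top):** 64 at (164,165) / (387,213), 54 at (380,238) / (131,231), 44 at (151,213) / (335,145), 34 at (286,281) / (184,142).
- **Canister look-alikes:** the purple canister at scene (110,207) / top (373,129), and the tumblers at (207,240) and (301,201). None of these takes a lid.

Next come the close crops.

```bash
python3 - <<'E'
import cv2,numpy as np
t=cv2.imread("pics/top0.png")
cv2.imwrite("pics/top0c.png",cv2.resize(t[105:265,100:420],None,fx=2.5,fy=2.5,interpolation=cv2.INTER_CUBIC))
a=t[115:255]
def c(x,y,r=34): return cv2.resize(t[y-r:y+r,x-r:x+r],(260,260),interpolation=cv2.INTER_CUBIC)
cv2.imwrite("pics/top0d.png",np.vstack([np.hstack([c(387,213),c(131,231),c(335,145)]),np.hstack([c(184,142),c(305,224),c(261,132)])]))
E
```

```text
(no output)
```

View pics/top0d.png

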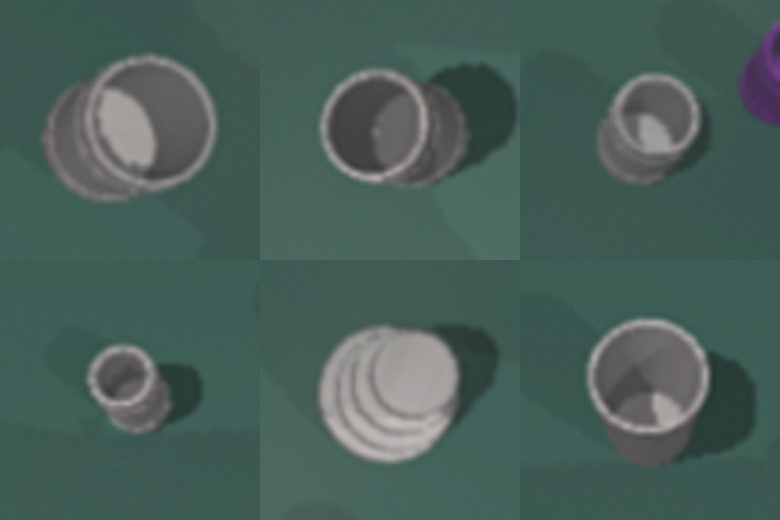

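```bash
cat > h.py <<'E'
from station import bot, optics
import cv2,numpy as np
def cast(c,p,z):
    K=np.array(c["camera_matrix"]);d=np.array(c["dist_coeffs"]);R=np.array(c["R"]);t=np.array(c["t"]).reshape(3)
    u=cv2.undistortPoints(np.array(p,float).reshape(-1,1,2),K,d).reshape(-1,2)
    r=np.c_[u,np.ones(len(u))]@R; o=-R.T@t
    return (o+r*((z-o[2])/r[:,2])[:,None])[:,:2]
def proj(c,X):
    return cv2.projectPoints(np.array(X,float).reshape(-1,1,3),cv2.Rodrigues(np.array(c["R"]))[0],np.array(c["t"],float),np.array(c["camera_matrix"]),np.array(c["dist_coeffs"]))[0].reshape(-1,2)
def st():
    s=bot.state(); print("t",round(s["time"],2),"tcp",np.round(s["tool_pos"],1),"f",np.round(s["ft_force"],1),"gap",round(float(s["finger_gap"]),1)); return s
E
python3 - <<'E'
from h import *
T=optics.camera("top");S=optics.camera("scene")
P={"m70":((392.2,210.6),80),"m60":((127.1,229.8),68),"m50":((336.4,140.8),58),"m40":((181.9,138.5),50),"lid40":((311.7,219.3),108),"tumA":((260.6,128.2),84),"tumB":((216.5,232),84)}
for n,(p,z) in P.items():
    w=cast(T,p,z)[0]; print(n,np.round(w,1),"dist",round(np.hypot(*w)),"scene",np.round(proj(S,[*w,z]),1))
f=S["frame"]
def c(x,y,r=34): return cv2.resize(f[y-r:y+r,x-r:x+r],(260,260),interpolation=cv2.INTER_CUBIC)
cv2.imwrite("pics/s0d.png",np.vstack([np.hstack([c(164,165),c(380,238),c(151,213)]),np.hstack([c(286,281),c(226,180),c(207,240)])]))
E
```

```text
m70 [ 480.8 -239.5] dist 537 scene [[163.8 148.1]]
m60 [460.4 254.6] dist 526 scene [[383.4 222.3]]
m50 [ 625.6 -150.3] dist 643 scene [[151.5 200.1]]
m40 [642.8 156.8] dist 662 scene [[287.7 267.9]]
lid40 [466.4 -85.2] dist 474 scene [[225.3 153.1]]
tumA [646.   -1.3] dist 646 scene [[207.4 220.3]]
tumB [451.1  84. ] dist 459 scene [[302.  184.3]]
```

View pics/s0d.png

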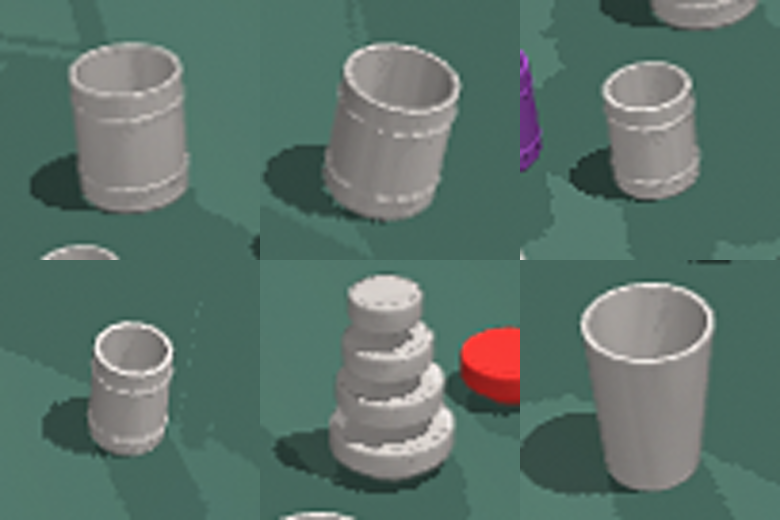

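```bash
cat >> h.py <<'E'
def tool(dw,s=None):
    s=s or bot.state(); return np.round(np.array(s["eef_rot"]).T@np.array(dw)/1000,4)
E
python3 - <<'E'
from h import *
T=optics.camera("top");S=optics.camera("scene")
P={"m70":((392.2,210.6),80,(162.9,149)),"m60":((127.1,229.8),68,(382.9,224.1)),"m50":((336.4,140.8),58,(150.2,201.2)),"m40":((181.9,138.5),50,(287,269.8)),"lid40":((311.7,219.3),108,(224.7,154.4))}
for n,(p,z,q) in P.items():
    w=cast(T,p,z)[0]; v=cast(S,q,z)[0]; print(n,w.round(1),v.round(1),((w+v)/2).round(1))
print(cast(T,[(298,277)],16))
w=(464.5,-85.5)
s=bot.state()
print(tool([w[0]-188.3,w[1]+648.2,0]))
# predicted pile edges
for z,r in((11,35),(38,30),(65,25),(92,20)):
    print(z,[proj(S,[w[0]+r*np.cos(a),w[1]+r*np.sin(a),z])[0].round(1).tolist() for a in (np.arctan2(-.532,-.846),)], )
    a=np.linspace(0,6.28,90); q=proj(S,np.c_[w[0]+r*np.cos(a),w[1]+r*np.sin(a),0*a+z]); print(q.min(0),q.max(0))
E
```

```text
m70 [ 480.8 -239.5] [ 485.1 -238.4] [ 483. -239.]
m60 [460.4 254.6] [466.2 255.6] [463.3 255.1]
m50 [ 625.6 -150.3] [ 629.7 -150. ] [ 627.7 -150.1]
m40 [642.8 156.8] [647.5 158. ] [645.1 157.4]
lid40 [466.4 -85.2] [471.6 -83.2] [469.  -84.2]
[[364.48254247 -65.98098701]]
[-4.222e-01  2.000e-04 -4.633e-01]
11 [[226.6, 183.3]]
[209.82193752 183.33716716] [242.23496875 201.30892094]
38 [[226.4, 174.2]]
[211.8554237  174.14908906] [240.03879643 189.25791589]
65 [[226.3, 164.6]]
[213.95089753 164.62320017] [237.77841611 176.94429143]
92 [[226.1, 154.7]]
[216.10820853 154.74275719] [235.45168654 164.36407209]
```

Emit:
servo_tool(
  hand=[0.07, 0.07, 0.07, 0.07, 0.07],
  translation=[
    [-0.028, 0, -0.03],
    [-0.056, 0, -0.06],
    [-0.084, 0, -0.09],
    [-0.112, 0, -0.12],
    [-0.14, 0, -0.15],
  ],
  yaw=[0.06, 0.12, 0.18, 0.24, 0.283],
  newtons=20,
)

```text
time: 0.72
tool_pos: [281.4, -463.2, 213.5]
eef_rot: [[-1.0, 0.0, -0.004], [0.004, -0.0, -1.0], [-0.0, -1.0, 0.0]]
ft_force: [1.4, 0.3, 0.0]
finger_gap: 70.4
```

Emit:
servo_tool(
  hand=[0.07, 0.07, 0.07, 0.07, 0.07],
  translation=[
    [-0.018, 0, -0.036],
    [-0.036, 0, -0.072],
    [-0.054, 0, -0.108],
    [-0.072, 0, -0.144],
    [-0.09, 0, -0.18],
  ],
  yaw=[0, 0, 0, 0, 0],
)

```text
time: 1.13
tool_pos: [371.4, -283.3, 213.8]
eef_rot: [[-1.0, 0.0, -0.0], [0.0, -0.0, -1.0], [-0.0, -1.0, 0.0]]
ft_force: [1.6, -0.6, 0.9]
finger_gap: 70.1
```

Emit:
servo_tool(
  hand=[0.07, 0.07, 0.07, 0.07, 0.07],
  translation=[
    [-0.018, 0, -0.036],
    [-0.036, 0, -0.072],
    [-0.054, 0, -0.108],
    [-0.072, 0, -0.144],
    [-0.09, 0, -0.18],
  ],
  yaw=[0, 0, 0, 0, 0],
)

```text
time: 1.55
tool_pos: [461.5, -103.2, 213.8]
eef_rot: [[-1.0, 0.001, -0.0], [0.0, -0.0, -1.0], [-0.001, -1.0, 0.0]]
ft_force: [1.6, -1.0, 0.8]
finger_gap: 70.4
```

Emit:
servo_tool(
  hand=[0.07, 0.07, 0.07, 0.07, 0.07],
  translation=[
    [-0.0065, 0.02, -0.0185],
    [-0.0065, 0.05, -0.0185],
    [-0.0065, 0.078, -0.0185],
    [-0.0065, 0.078, -0.0185],
    [-0.0065, 0.078, -0.0185],
  ],
  yaw=[0, 0, 0, 0, 0],
)

```text
time: 1.97
tool_pos: [466.8, -86.5, 135.2]
eef_rot: [[-1.0, -0.003, -0.0], [0.0, 0.001, -1.0], [0.003, -1.0, -0.001]]
ft_force: [0.2, 0.4, 0.3]
finger_gap: 69.9
```

```bash
python3 - <<'E'
from h import *
st()
T=optics.camera("top");S=optics.camera("scene")
a=cv2.resize(T["frame"][160:280,230:390],(640,480),interpolation=cv2.INTER_CUBIC)
b=cv2.resize(S["frame"][90:210,160:300],(560,480),interpolation=cv2.INTER_CUBIC)
cv2.imwrite("pics/a1.png",a);cv2.imwrite("pics/b1.png",b)
E
```

```text
t 1.97 tcp [466.8 -86.5 135.2] f [0.2 0.4 0.3] gap 69.9
```

View pics/a1.png

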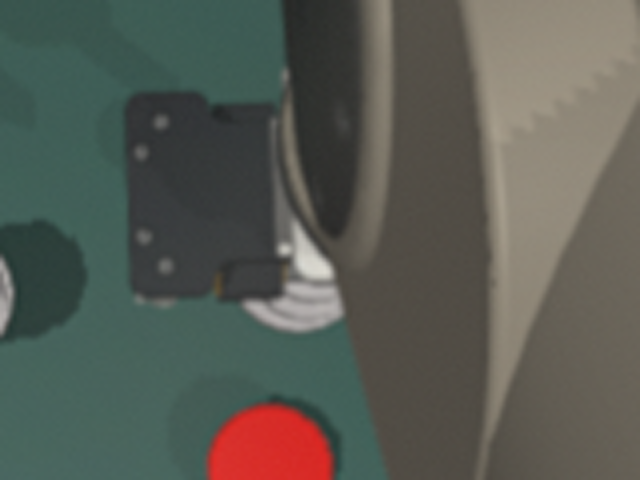

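View pics/b1.png

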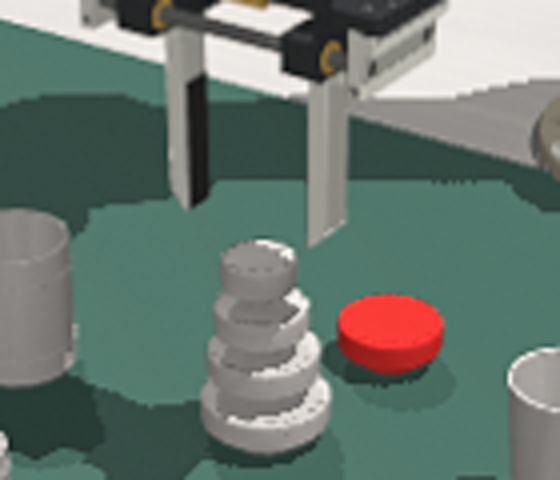

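```bash
python3 - <<'E'
from h import *
S=optics.camera("scene")
for y in(-121.5,-51.5):
  for x in (458.8,474.8):
    p=proj(S,[x,y,127.2])[0]; print(x,y,p.round(1),((p-[160,90])*4).round())
p=proj(S,[466.8,-86.5,108])[0];print(((p-[160,90])*4).round())
E
```

```text
458.8 -121.5 [212.8 138.8] [211. 195.]
474.8 -121.5 [208.3 141.8] [193. 207.]
458.8 -51.5 [241.3 147.7] [325. 231.]
474.8 -51.5 [237.  150.9] [308. 244.]
[259. 252.]
```

Scene crop: the fingertips at (190,207) and (308,246) match the projected tool, and the smallest lid at (260,254) lies between them. I'll descend and grasp.

Emit:
servo_tool(
  hand=[0.07, 0.07, 0.07, 0.07, 0.07],
  translation=[
    [-0.002, 0.02, 0],
    [-0.002, 0.041, 0],
    [-0.002, 0.041, 0],
    [-0.002, 0.041, 0],
    [-0.002, 0.041, 0],
  ],
  yaw=[0, 0, 0, 0, 0],
)

```text
time: 2.53
tool_pos: [470.3, -86.8, 96.0]
eef_rot: [[-1.0, 0.002, -0.001], [0.001, -0.0, -1.0], [-0.002, -1.0, 0.0]]
ft_force: [-0.2, -0.8, 0.1]
finger_gap: 70.3
```

Emit:
servo_tool(
  hand=[0.03, 0.03, 0.03, 0.03, 0.03],
  translation=[
    [0, 0, 0],
    [0, 0, 0],
    [0, 0, 0],
    [0, 0, 0],
    [0, 0, 0],
  ],
  yaw=[0, 0, 0, 0, 0],
  newtons=15,
)

```text
time: 2.95
tool_pos: [469.6, -86.6, 94.8]
eef_rot: [[-1.0, 0.0, -0.0], [0.0, -0.0, -1.0], [-0.0, -1.0, 0.0]]
ft_force: [-0.4, -0.1, 0.3]
finger_gap: 40.2
```

Emit:
servo_tool(
  hand=[0.03, 0.03, 0.03, 0.03, 0.03],
  translation=[
    [0, -0.02, 0],
    [0, -0.05, 0],
    [-0.01, -0.075, -0.015],
    [-0.034, -0.075, -0.045],
    [-0.056, -0.075, -0.075],
  ],
  yaw=[0, 0, 0, 0, 0],
)

```text
time: 3.37
tool_pos: [527.0, -11.7, 171.5]
eef_rot: [[-1.0, 0.004, -0.003], [0.003, -0.001, -1.0], [-0.004, -1.0, 0.001]]
ft_force: [0.5, -0.9, -0.0]
finger_gap: 39.7
```

Emit:
servo_tool(
  hand=[0.03, 0.03, 0.03, 0.03, 0.03],
  translation=[
    [-0.024, 0, -0.033],
    [-0.048, 0, -0.066],
    [-0.072, 0, -0.099],
    [-0.096, 0, -0.132],
    [-0.12, 0, -0.169],
  ],
  yaw=[0, 0, 0, 0, 0],
)

```text
time: 3.78
tool_pos: [645.3, 156.5, 169.3]
eef_rot: [[-1.0, -0.0, -0.001], [0.001, -0.0, -1.0], [0.0, -1.0, 0.0]]
ft_force: [1.1, -0.5, 0.6]
finger_gap: 39.7
```

Emit:
servo_tool(
  hand=[0.03, 0.03, 0.03, 0.03, 0.03],
  translation=[
    [0, 0.03, 0],
    [0, 0.06, 0],
    [0, 0.09, 0],
    [0, 0.09, 0],
    [0, 0.09, 0],
  ],
  yaw=[0, 0, 0, 0, 0],
)

```text
time: 4.2
tool_pos: [643.4, 155.1, 78.6]
eef_rot: [[-1.0, -0.003, 0.0], [-0.0, -0.001, -1.0], [0.003, -1.0, 0.001]]
ft_force: [0.5, 0.6, 1.1]
finger_gap: 39.9
```

```bash
cat >> h.py <<'E'
def look(n,w,r=35,k=8):
    "scene crop around world w"
    S=optics.camera("scene"); p=proj(S,w)[0]; x,y=(p-r).astype(int)
    f=cv2.resize(S["frame"][y:y+2*r,x:x+2*r],None,fx=k,fy=k,interpolation=cv2.INTER_CUBIC)
    cv2.imwrite(f"pics/{n}.png",f); return S,(x,y)
E
python3 - <<'E'
from h import *
s=st(); t=s["tool_pos"]
S,o=look("b2",[645,157,60]); print(o)
for X in ([t[0],t[1],t[2]+5-19],[t[0],t[1],50],[t[0],t[1],t[2]+13]): print(((proj(S,X)[0]-o)*8).round())
E
```

```text
t 4.2 tcp [643.4 155.1  78.6] f [0.5 0.6 1.1] gap 39.9
(np.int64(252), np.int64(229))
[282. 256.]
[277. 310.]
[291. 154.]
```

View pics/b2.png

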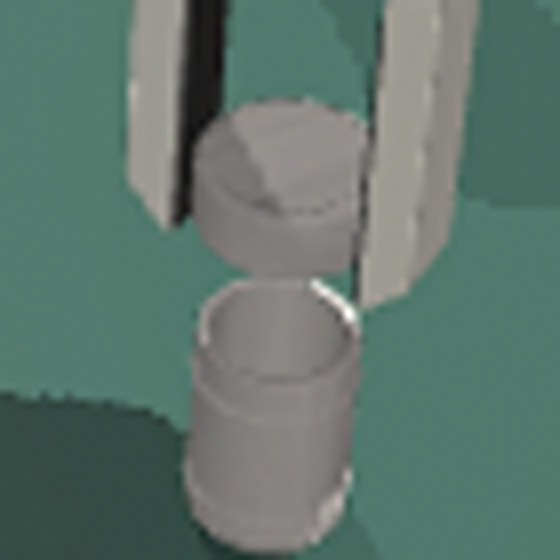

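```bash
cat >> h.py <<'E'
def off(S,o,k,lt,zt,rim,zr):
    "world xy shift needed: lid-top crop px at height zt -> rim crop px at zr"
    a=cast(S,[np.array(lt)/k+o],zt)[0]; b=cast(S,[np.array(rim)/k+o],zr)[0]
    print("lid",a.round(1),"rim",b.round(1),"shift",(b-a).round(1))
E
python3 - <<'E'
from h import *
t=st()["tool_pos"]
S=optics.camera("scene"); off(S,(252,229),8,(283,155),t[2]+13,(278.5,330),50)
T=optics.camera("top"); cv2.imwrite("pics/t2.png",cv2.resize(T["frame"][100:180,130:230],None,fx=7,fy=7,interpolation=cv2.INTER_CUBIC))
E
```

```text
t 4.25 tcp [644.5 155.4  80.4] f [-0.2  0.4 -0.5] gap 39.3
lid [646.5 154.9] rim [648.6 158.2] shift [2.1 3.3]
```

View pics/t2.png

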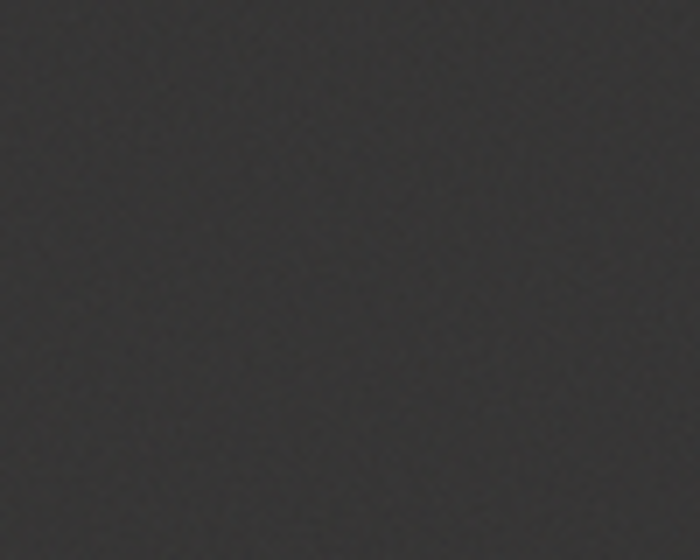

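Emit:
servo_tool(
  hand=[0.03, 0.03, 0.03, 0.03, 0.03],
  translation=[
    [-0.002, 0.006, -0.003],
    [-0.002, 0.012, -0.003],
    [-0.002, 0.018, -0.003],
    [-0.002, 0.023, -0.003],
    [-0.002, 0.025, -0.003],
  ],
  yaw=[0, 0, 0, 0, 0],
)

```text
time: 4.77
tool_pos: [645.8, 158.1, 53.4]
eef_rot: [[-1.0, -0.001, -0.0], [0.0, -0.0, -1.0], [0.001, -1.0, 0.0]]
ft_force: [-0.3, 0.6, -1.3]
finger_gap: 39.6
```

Emit:
servo_tool(
  hand=[0.03, 0.03],
  translation=[
    [0, 0.001, 0],
    [0, 0.001, 0],
  ],
  yaw=[0, 0],
)

```text
time: 4.93
tool_pos: [646.2, 158.3, 53.3]
eef_rot: [[-1.0, -0.0, -0.0], [0.0, -0.0, -1.0], [0.0, -1.0, 0.0]]
ft_force: [-0.1, 0.8, -0.3]
finger_gap: 39.7
```

```bash
python3 - <<'E'
from h import *
s=st(); 
S,o=look("b3",[645,157,60]); print(o)
E
```

```text
t 4.93 tcp [646.2 158.3  53.3] f [-0.1  0.8 -0.3] gap 39.7
(np.int64(252), np.int64(229))
```

View pics/b3.png

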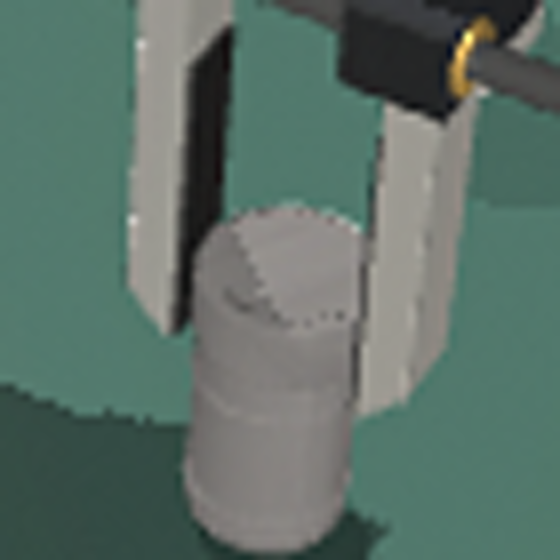

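Crop: the lid top at (283,265) sits over the canister with the plug in. I'll release it gently and rise.

Emit:
servo_tool(
  hand=[0.05, 0.06, 0.06, 0.06, 0.06],
  translation=[
    [0, 0, 0],
    [0, 0, 0],
    [0, 0, 0],
    [0, -0.01, 0],
    [0, -0.04, 0],
  ],
  yaw=[0, 0, 0, 0, 0],
)

```text
time: 5.4
tool_pos: [644.0, 157.6, 90.8]
eef_rot: [[-1.0, -0.006, 0.0], [-0.0, -0.001, -1.0], [0.006, -1.0, 0.001]]
ft_force: [0.5, -0.5, -0.7]
finger_gap: 60.1
```

Emit:
servo_tool(
  hand=[0.076, 0.076, 0.076, 0.076, 0.076],
  translation=[
    [0, -0.04, 0],
    [0.02, -0.065, 0.03],
    [0.04, -0.065, 0.06],
    [0.06, -0.065, 0.09],
    [0.08, -0.065, 0.12],
  ],
  yaw=[0, 0, 0, 0, 0],
)

```text
time: 5.82
tool_pos: [565.5, 37.2, 159.9]
eef_rot: [[-1.0, 0.002, -0.0], [0.0, -0.0, -1.0], [-0.002, -1.0, 0.0]]
ft_force: [0.6, 0.2, 0.3]
finger_gap: 76.2
```

```bash
python3 - <<'E'
from h import *
s=st(); 
S,o=look("b4",[645,157,60]); print(o)
T=optics.camera("top");cv2.imwrite("pics/t4.png",cv2.resize(T["frame"][100:260,100:420],None,fx=2.5,fy=2.5))
E
```

```text
t 5.82 tcp [565.5  37.2 159.9] f [0.6 0.2 0.3] gap 76.2
(np.int64(252), np.int64(229))
```

View pics/b4.png

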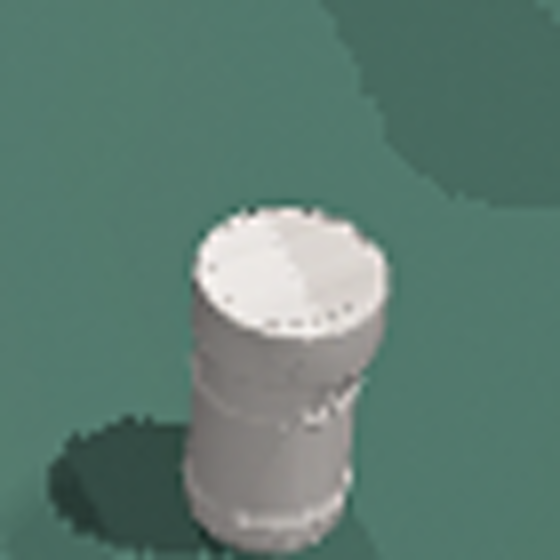

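View pics/t4.png

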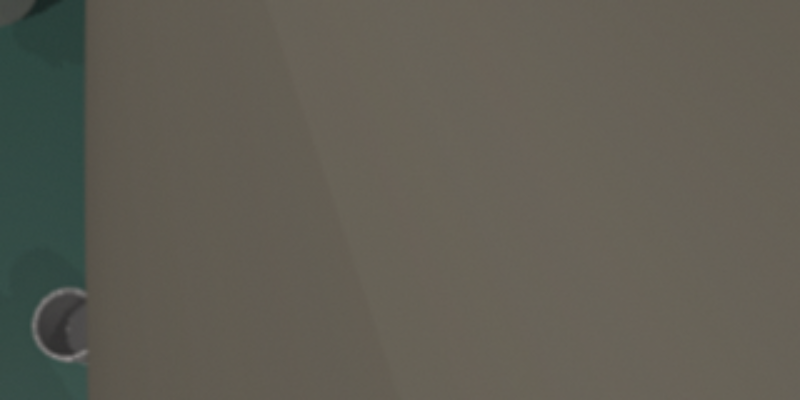

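Lid 40 is seated: its top is centred at (291,271), expected about (283,270), so roughly 2 mm off and level. Next is the pile.

```bash
python3 - <<'E'
from h import *
S,o=look("b5",[468,-84,50],30,9); print(o)
for z,r in((81,25),(65,25),(27,35)):
    a=np.linspace(0,6.28,90); q=(proj(S,np.c_[470+r*np.cos(a),-85+r*np.sin(a),0*a+z])-o)*9; print(z,q.min(0).round(),q.max(0).round())
E
```

```text
(np.int64(195), np.int64(147))
81 [157. 110.] [374. 221.]
65 [159. 169.] [374. 281.]
27 [120. 283.] [415. 444.]
```

View pics/b5.png

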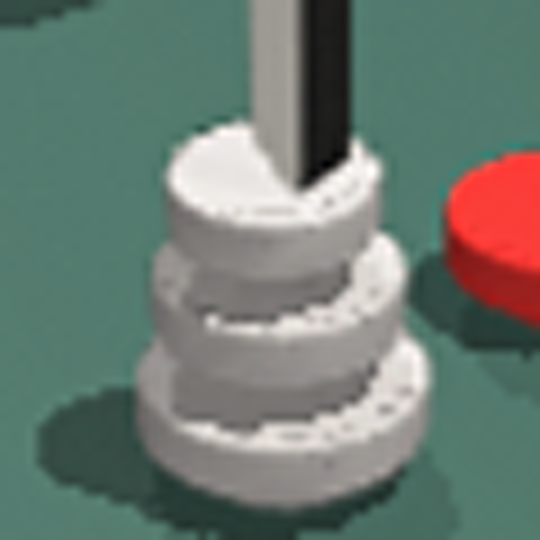

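Emit:
servo_tool(
  hand=[0.076, 0.076, 0.076, 0.076, 0.076],
  translation=[
    [0.024, 0, 0.03],
    [0.048, 0, 0.06],
    [0.072, 0, 0.09],
    [0.0965, 0.015, 0.12],
    [0.0965, 0.05, 0.12],
  ],
  yaw=[0, 0, 0, 0, 0],
)

```text
time: 6.38
tool_pos: [468.8, -86.8, 111.6]
eef_rot: [[-1.0, 0.005, -0.006], [0.005, -0.003, -1.0], [-0.005, -1.0, 0.003]]
ft_force: [2.9, -1.7, -0.6]
finger_gap: 75.6
```

```bash
python3 - <<'E'
from h import *
t=st()["tool_pos"]
S,o=look("b6",[468,-84,70],30,9); print(o)
for x in([t[0]+8,t[1]-38,t[2]-8],[t[0]+8,t[1]+38,t[2]-8],[t[0],t[1],81]):print(((proj(S,x)[0]-o)*9).round())
E
```

```text
t 6.38 tcp [468.8 -86.8 111.6] f [ 2.9 -1.7 -0.6] gap 75.6
(np.int64(195), np.int64(139))
[105. 116.]
[382. 207.]
[262. 232.]
```

View pics/b6.png

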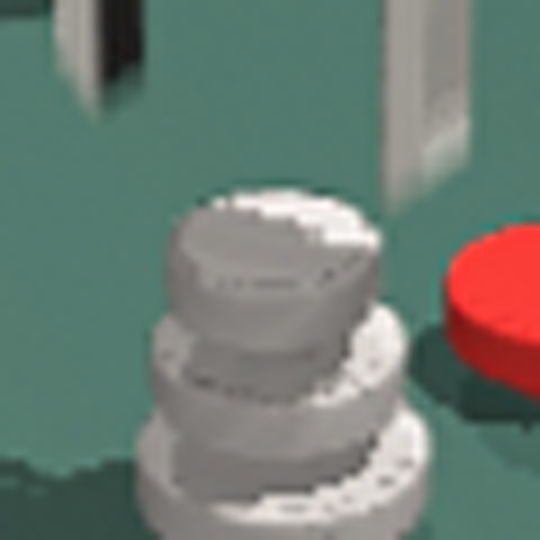

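Emit:
servo_tool(
  hand=[0.076, 0.076, 0.076, 0.076, 0.076],
  translation=[
    [-0.001, 0, -0.001],
    [-0.001, 0.02, -0.001],
    [-0.001, 0.042, -0.001],
    [-0.001, 0.042, -0.001],
    [-0.001, 0.042, -0.001],
  ],
  yaw=[0, 0, 0, 0, 0],
)

```text
time: 6.85
tool_pos: [471.7, -79.2, 67.4]
eef_rot: [[-1.0, -0.001, 0.002], [-0.002, 0.001, -1.0], [0.001, -1.0, -0.001]]
ft_force: [0.4, 0.1, 0.6]
finger_gap: 75.8
```

Emit:
servo_tool(
  hand=[0.04, 0.04, 0.04, 0.04, 0.04],
  translation=[
    [0, 0, 0],
    [0, 0, 0],
    [0, 0, 0],
    [0, 0, 0],
    [0, 0, 0],
  ],
  yaw=[0, 0, 0, 0, 0],
)

```text
time: 7.27
tool_pos: [471.2, -80.7, 67.2]
eef_rot: [[-1.0, 0.001, -0.0], [0.0, -0.0, -1.0], [-0.001, -1.0, 0.0]]
ft_force: [-0.6, -0.0, 7.1]
finger_gap: 49.6
```

```bash
python3 - <<'E'
from h import *
t=st()["tool_pos"]
S,o=look("b7",[468,-84,70],30,9); print(o)
E
```

```text
t 7.27 tcp [471.2 -80.7  67.2] f [-0.6 -0.   7.1] gap 49.6
(np.int64(195), np.int64(139))
```

View pics/b7.png

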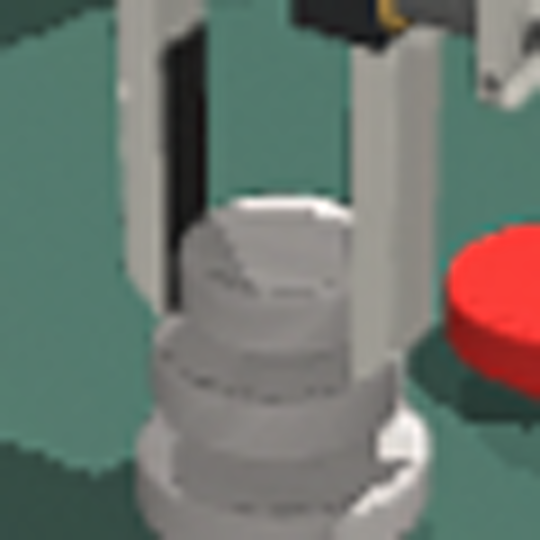

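Emit:
servo_tool(
  hand=[0.04, 0.04, 0.04, 0.04, 0.04],
  translation=[
    [0, -0.015, 0],
    [0, -0.045, 0],
    [-0.01, -0.07, 0.005],
    [-0.045, -0.07, 0.02],
    [-0.08, -0.07, 0.035],
  ],
  yaw=[0, 0, 0, 0, 0],
)

```text
time: 7.73
tool_pos: [552.2, -116.3, 139.1]
eef_rot: [[-1.0, 0.004, 0.0], [-0.0, -0.001, -1.0], [-0.004, -1.0, 0.001]]
ft_force: [0.4, -0.2, -0.8]
finger_gap: 49.5
```

Emit:
servo_tool(
  hand=[0.04, 0.04, 0.04, 0.04, 0.04],
  translation=[
    [-0.036, 0, 0.016],
    [-0.077, 0, 0.0345],
    [-0.077, 0.02, 0.0345],
    [-0.077, 0.045, 0.0345],
    [-0.077, 0.045, 0.0345],
  ],
  yaw=[0, 0, 0, 0, 0],
)

```text
time: 8.15
tool_pos: [625.4, -150.1, 87.0]
eef_rot: [[-1.0, -0.006, -0.001], [0.001, 0.001, -1.0], [0.006, -1.0, -0.001]]
ft_force: [-1.6, 0.5, -1.0]
finger_gap: 49.4
```

```bash
python3 - <<'E'
from h import *
t=st()["tool_pos"]
S,o=look("b8",[628,-150,75],33,8); print(o)
for x in([t[0],t[1],t[2]+13],[t[0],t[1],58]):print(((proj(S,x)[0]-o)*8).round())
E
```

```text
t 8.15 tcp [ 625.4 -150.1   87. ] f [-1.6  0.5 -1. ] gap 49.4
(np.int64(116), np.int64(160))
[269. 174.]
[285. 321.]
```

View pics/b8.png

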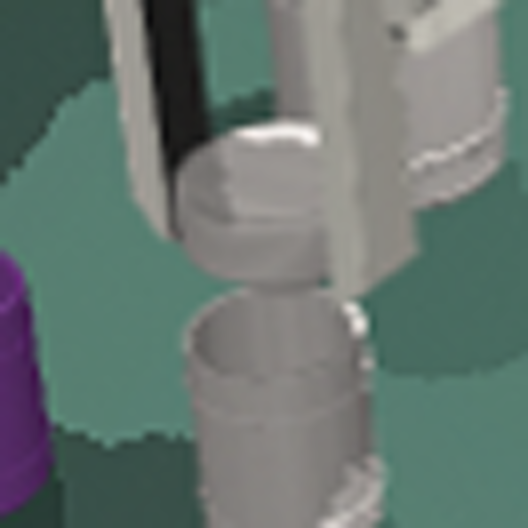

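Emit:
servo_tool(
  hand=[0.04, 0.04],
  translation=[
    [0, 0, 0],
    [0, 0, 0],
  ],
  yaw=[0, 0],
)

```text
time: 8.37
tool_pos: [628.2, -150.1, 93.2]
eef_rot: [[-1.0, 0.002, -0.0], [0.0, -0.0, -1.0], [-0.002, -1.0, 0.0]]
ft_force: [-0.1, 0.4, 0.3]
finger_gap: 49.1
```

```bash
python3 - <<'E'
from h import *
t=st()["tool_pos"]
S,o=look("b9",[628,-150,75],33,8); print(o)
for x in([t[0],t[1],t[2]+13],[t[0],t[1],58],[t[0]+8,t[1]-25,t[2]-8],[t[0]+8,t[1]+25,t[2]-8]):print(((proj(S,x)[0]-o)*8).round())
r=25
a=np.linspace(0,6.28,90); q=(proj(S,np.c_[t[0]+r*np.cos(a),t[1]+r*np.sin(a),0*a+t[2]+13])-o)*8; print(q.min(0).round(),q.max(0).round())
E
```

```text
t 8.37 tcp [ 628.2 -150.1   93.2] f [-0.1  0.4  0.3] gap 49.1
(np.int64(116), np.int64(160))
[258. 157.]
[277. 326.]
[166. 216.]
[325. 280.]
[150. 102.] [365. 215.]
```

View pics/b9.png

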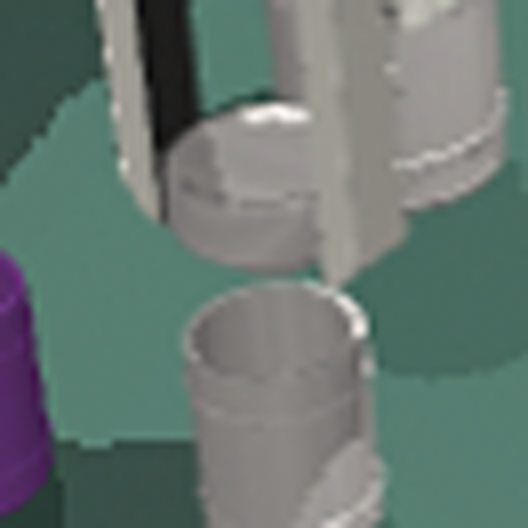

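Emit:
servo_tool(
  hand=[0.04, 0.04, 0.04, 0.04, 0.04],
  translation=[
    [-0.0025, 0.008, 0],
    [-0.0025, 0.016, 0],
    [-0.0025, 0.024, 0],
    [-0.0025, 0.031, 0],
    [-0.0025, 0.031, 0],
  ],
  yaw=[0, 0, 0, 0, 0],
)

```text
time: 8.83
tool_pos: [629.6, -150.0, 58.9]
eef_rot: [[-1.0, -0.001, -0.0], [0.0, 0.0, -1.0], [0.001, -1.0, -0.0]]
ft_force: [-0.9, 0.1, 0.7]
finger_gap: 49.6
```

Emit:
servo_tool(
  hand=[0.04, 0.04],
  translation=[
    [0, 0.001, 0],
    [0, 0.001, 0],
  ],
  yaw=[0, 0],
)

```text
time: 9.0
tool_pos: [629.9, -150.1, 58.9]
eef_rot: [[-1.0, -0.001, -0.0], [0.0, 0.0, -1.0], [0.001, -1.0, -0.0]]
ft_force: [-0.6, 0.5, -1.2]
finger_gap: 50.2
```

```bash
python3 - <<'E'
from h import *
t=st()["tool_pos"]
S,o=look("b10",[628,-150,65],33,8); print(o)
E
```

```text
t 9.0 tcp [ 629.9 -150.1   58.9] f [-0.6  0.5 -1.2] gap 50.2
(np.int64(117), np.int64(164))
```

View pics/b10.png

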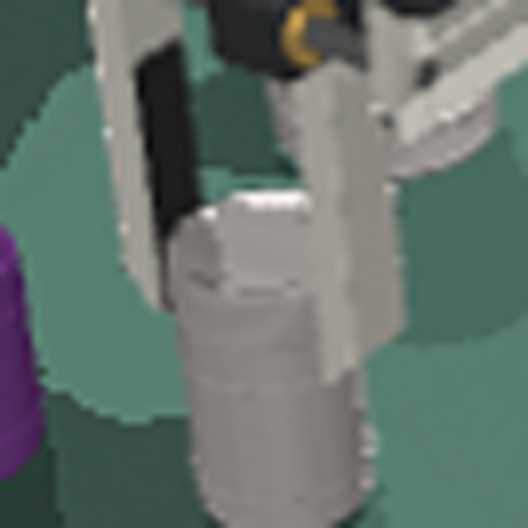

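Emit:
servo_tool(
  hand=[0.056, 0.066, 0.066, 0.066, 0.066],
  translation=[
    [0, 0, 0],
    [0, 0, 0],
    [0, 0, 0],
    [0, -0.015, 0],
    [0, -0.045, 0],
  ],
  yaw=[0, 0, 0, 0, 0],
)

```text
time: 9.47
tool_pos: [628.1, -149.8, 101.9]
eef_rot: [[-1.0, -0.005, -0.0], [0.0, 0.001, -1.0], [0.005, -1.0, -0.001]]
ft_force: [-0.2, 0.3, 0.4]
finger_gap: 66.0
```

Emit:
servo_tool(
  hand=[0.084, 0.084, 0.084, 0.084, 0.084],
  translation=[
    [0, -0.03, 0],
    [0.033, -0.03, -0.015],
    [0.066, -0.03, -0.03],
    [0.1, -0.03, -0.045],
    [0.1, -0.03, -0.045],
  ],
  yaw=[0, 0, 0, 0, 0],
)

```text
time: 9.88
tool_pos: [524.5, -102.9, 134.3]
eef_rot: [[-1.0, -0.003, 0.002], [-0.002, -0.0, -1.0], [0.003, -1.0, 0.0]]
ft_force: [2.3, -0.3, 1.1]
finger_gap: 84.0
```

```bash
python3 - <<'E'
from h import *
t=st()["tool_pos"]
S,o=look("b11",[628,-150,50],33,8); print(o)
S,o=look("b12",[468,-84,50],33,9); print(o)
for z,r in((54,30),(38,30),(27,35),(11,35)):
    a=np.linspace(0,6.28,90); q=(proj(S,np.c_[470+r*np.cos(a),-83+r*np.sin(a),0*a+z])-o)*9; print(z,q.min(0).round(),q.max(0).round())
E
```

```text
t 9.88 tcp [ 524.5 -102.9  134.3] f [ 2.3 -0.3  1.1] gap 84.0
(np.int64(118), np.int64(171))
(np.int64(192), np.int64(144))
54 [172. 227.] [429. 363.]
38 [174. 284.] [429. 422.]
27 [154. 312.] [449. 473.]
11 [155. 367.] [449. 530.]
```

View pics/b11.png

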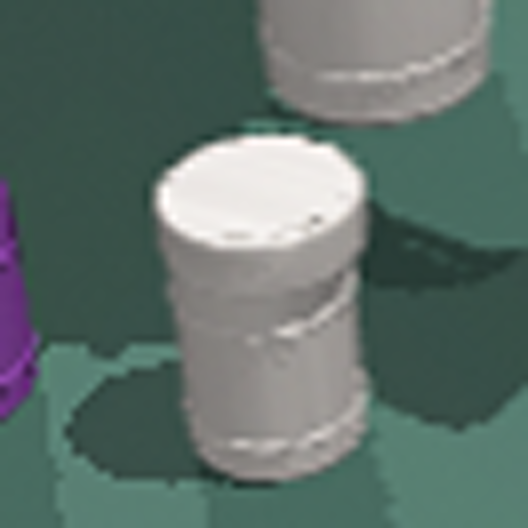

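View pics/b12.png

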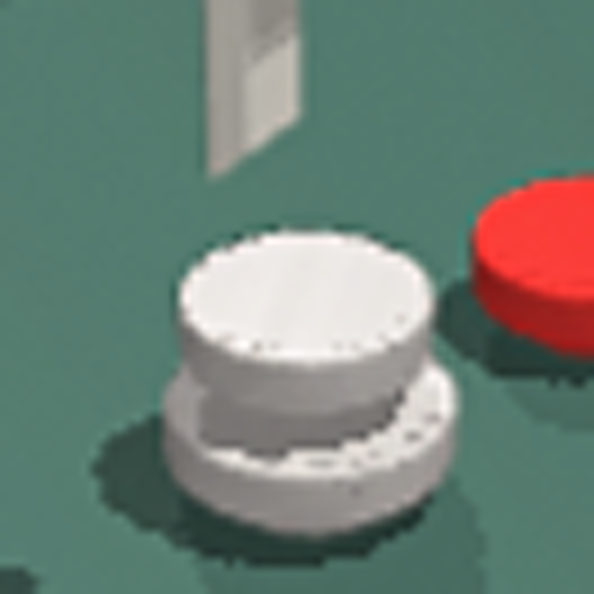

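Emit:
servo_tool(
  hand=[0.084, 0.084, 0.084, 0.084, 0.084],
  translation=[
    [0.03, 0, -0.012],
    [0.056, 0.01, -0.0225],
    [0.056, 0.04, -0.0225],
    [0.056, 0.05, -0.0225],
    [0.056, 0.05, -0.0225],
  ],
  yaw=[0, 0, 0, 0, 0],
)

```text
time: 10.4
tool_pos: [474.0, -82.8, 82.8]
eef_rot: [[-1.0, -0.003, -0.0], [0.0, 0.001, -1.0], [0.003, -1.0, -0.001]]
ft_force: [-0.1, -0.2, 0.0]
finger_gap: 83.7
```

Emit:
servo_tool(
  hand=[0.084, 0.084],
  translation=[
    [0, 0, 0],
    [0, 0, 0],
  ],
  yaw=[0, 0],
)

```text
time: 10.57
tool_pos: [475.6, -82.9, 85.2]
eef_rot: [[-1.0, 0.001, -0.001], [0.001, 0.0, -1.0], [-0.001, -1.0, -0.0]]
ft_force: [-0.1, -0.4, -0.3]
finger_gap: 84.0
```

Emit:
servo_tool(
  hand=[0.084, 0.084, 0.084, 0.084, 0.084],
  translation=[
    [0.0055, 0.01, -0.0015],
    [0.0055, 0.03, -0.0015],
    [0.0055, 0.0435, -0.0015],
    [0.0055, 0.0435, -0.0015],
    [0.0055, 0.0435, -0.0015],
  ],
  yaw=[0, 0, 0, 0, 0],
)

```text
time: 10.98
tool_pos: [469.3, -81.2, 41.5]
eef_rot: [[-1.0, -0.0, -0.0], [0.0, 0.0, -1.0], [0.0, -1.0, -0.0]]
ft_force: [-0.1, 0.4, 0.9]
finger_gap: 84.3
```

Emit:
servo_tool(
  hand=[0.05, 0.05, 0.05, 0.05, 0.05],
  translation=[
    [0, 0, 0],
    [0, 0, 0],
    [0, 0, 0],
    [0, 0, 0],
    [0, 0, 0],
  ],
  yaw=[0, 0, 0, 0, 0],
  newtons=20,
)

```text
time: 11.4
tool_pos: [469.1, -81.2, 41.6]
eef_rot: [[-1.0, 0.001, -0.0], [0.0, -0.0, -1.0], [-0.001, -1.0, 0.0]]
ft_force: [-1.4, -0.7, 6.9]
finger_gap: 59.5
```

Emit:
servo_tool(
  hand=[0.05, 0.05, 0.05, 0.05, 0.05],
  translation=[
    [0, -0.015, 0],
    [0, -0.05, 0],
    [0, -0.085, 0],
    [0, -0.09, -0.035],
    [0, -0.09, -0.07],
  ],
  yaw=[0, 0, 0, 0, 0],
)

```text
time: 11.82
tool_pos: [470.1, -11.8, 133.7]
eef_rot: [[-1.0, 0.005, -0.005], [0.005, -0.001, -1.0], [-0.005, -1.0, 0.001]]
ft_force: [0.5, 0.7, -2.4]
finger_gap: 59.6
```

Emit:
servo_tool(
  hand=[0.05, 0.05, 0.05, 0.05, 0.05],
  translation=[
    [0, 0, -0.04],
    [0, 0, -0.08],
    [0, 0, -0.12],
    [0, 0, -0.16],
    [0, 0, -0.2],
  ],
  yaw=[0, 0, 0, 0, 0],
)

```text
time: 12.23
tool_pos: [468.4, 190.7, 131.3]
eef_rot: [[-1.0, 0.001, -0.001], [0.001, 0.0, -1.0], [-0.001, -1.0, -0.0]]
ft_force: [1.8, -0.4, -0.9]
finger_gap: 59.7
```

Emit:
servo_tool(
  hand=[0.05, 0.05, 0.05, 0.05, 0.05],
  translation=[
    [0.003, 0, -0.035],
    [0.003, 0, -0.066],
    [0.003, 0.015, -0.066],
    [0.003, 0.03, -0.066],
    [0.003, 0.03, -0.066],
  ],
  yaw=[0, 0, 0, 0, 0],
)

```text
time: 12.65
tool_pos: [464.3, 254.6, 98.8]
eef_rot: [[-1.0, -0.003, 0.001], [-0.001, -0.001, -1.0], [0.003, -1.0, 0.001]]
ft_force: [-1.1, -0.8, -1.7]
finger_gap: 59.6
```

Emit:
servo_tool(
  hand=[0.05, 0.05],
  translation=[
    [0, 0, 0],
    [0, 0, 0],
  ],
  yaw=[0, 0],
)

```text
time: 12.82
tool_pos: [466.0, 254.7, 101.7]
eef_rot: [[-1.0, 0.0, -0.001], [0.001, 0.0, -1.0], [-0.0, -1.0, -0.0]]
ft_force: [0.6, 0.7, 0.7]
finger_gap: 59.9
```

```bash
python3 - <<'E'
from h import *
t=st()["tool_pos"]
S,o=look("b13",[465,255,85],37,8); print(o)
def rng(x,y,z,r):
  a=np.linspace(0,6.28,90); q=(proj(S,np.c_[x+r*np.cos(a),y+r*np.sin(a),0*a+z])-o)*8; print(z,q.min(0).round(),q.max(0).round())
rng(t[0],t[1],t[2]+12.5,30);rng(t[0],t[1],68,27)
E
```

```text
t 12.82 tcp [466.  254.7 101.7] f [0.6 0.7 0.7] gap 59.9
(np.int64(347), np.int64(179))
114.1943579415835 [182. 114.] [460. 272.]
68 [163. 288.] [405. 434.]
```

View pics/b13.png

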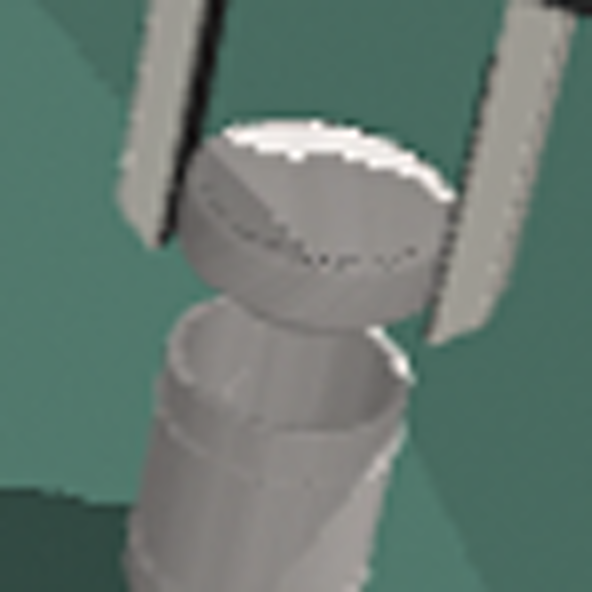

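Emit:
servo_tool(
  hand=[0.05, 0.05, 0.05, 0.05, 0.05],
  translation=[
    [0, 0.008, -0.001],
    [0, 0.016, -0.001],
    [0, 0.023, -0.001],
    [0, 0.029, -0.001],
    [0, 0.029, -0.001],
  ],
  yaw=[0, 0, 0, 0, 0],
)

```text
time: 13.28
tool_pos: [465.5, 255.6, 70.8]
eef_rot: [[-1.0, -0.001, -0.0], [0.0, -0.0, -1.0], [0.001, -1.0, 0.0]]
ft_force: [-0.2, -0.2, -0.8]
finger_gap: 59.7
```

Emit:
servo_tool(
  hand=[0.05, 0.05],
  translation=[
    [0, 0.001, 0],
    [0, 0.001, 0],
  ],
  yaw=[0, 0],
)

```text
time: 13.45
tool_pos: [465.6, 255.8, 70.6]
eef_rot: [[-1.0, -0.0, -0.0], [0.0, -0.0, -1.0], [0.0, -1.0, 0.0]]
ft_force: [0.9, 0.9, -0.7]
finger_gap: 59.6
```

```bash
python3 - <<'E'
from h import *
t=st()["tool_pos"]
S,o=look("b14",[465,255,75],37,8); print(o)
E
```

```text
t 13.45 tcp [465.6 255.8  70.6] f [ 0.9  0.9 -0.7] gap 59.6
(np.int64(346), np.int64(183))
```

View pics/b14.png

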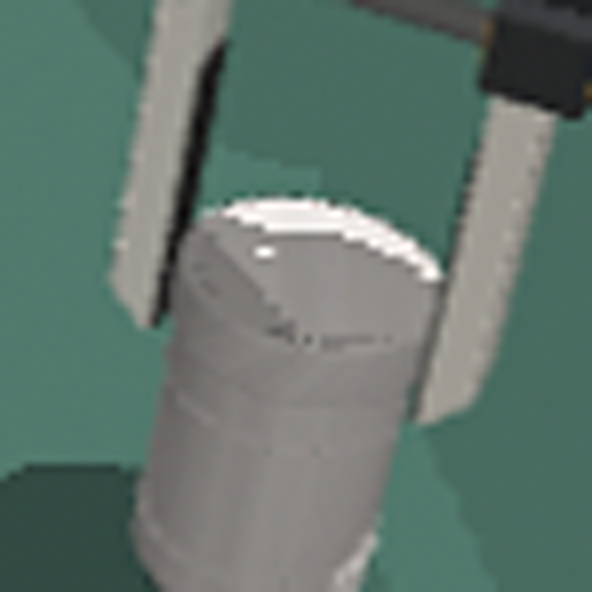

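Lid 60's plug is inside the canister, with the lid top at (305,275). Releasing.

Emit:
servo_tool(
  hand=[0.066, 0.076, 0.076, 0.076, 0.076],
  translation=[
    [0, 0, 0],
    [0, 0, 0],
    [0, 0, 0],
    [0, -0.015, 0],
    [0, -0.05, 0],
  ],
  yaw=[0, 0, 0, 0, 0],
)

```text
time: 13.92
tool_pos: [463.8, 254.6, 118.4]
eef_rot: [[-1.0, -0.006, 0.0], [-0.0, -0.002, -1.0], [0.006, -1.0, 0.002]]
ft_force: [-0.3, 0.4, -0.2]
finger_gap: 75.9
```

Emit:
servo_tool(
  hand=[0.093, 0.093, 0.093, 0.093, 0.093],
  translation=[
    [0, -0.015, 0.02],
    [0, -0.015, 0.06],
    [0, -0.015, 0.1],
    [0, -0.015, 0.14],
    [0, -0.015, 0.18],
  ],
  yaw=[0, 0, 0, 0, 0],
)

```text
time: 14.33
tool_pos: [465.5, 74.1, 136.4]
eef_rot: [[-1.0, 0.001, 0.0], [-0.0, 0.0, -1.0], [-0.001, -1.0, -0.0]]
ft_force: [1.2, -0.2, -0.1]
finger_gap: 93.1
```

Emit:
servo_tool(
  hand=[0.093, 0.093, 0.093, 0.093, 0.093],
  translation=[
    [0, 0, 0.04],
    [0, 0, 0.08],
    [0, 0, 0.12],
    [0, 0, 0.155],
    [0, 0, 0.155],
  ],
  yaw=[0, 0, 0, 0, 0],
)

```text
time: 14.75
tool_pos: [465.0, -85.8, 136.1]
eef_rot: [[-1.0, -0.0, -0.008], [0.008, -0.002, -1.0], [0.0, -1.0, 0.002]]
ft_force: [-0.2, -1.7, 0.0]
finger_gap: 93.3
```

```bash
python3 - <<'E'
from h import *
t=st()["tool_pos"]
S,o=look("b15",[465,255,55],37,8); print(o)
S,o=look("b16",[470,-80,30],33,9); print(o)
for z,r in((27,35),(11,35)):
    a=np.linspace(0,6.28,90); q=(proj(S,np.c_[470+r*np.cos(a),-80+r*np.sin(a),0*a+z])-o)*9; print(z,q.min(0).round(),q.max(0).round())
E
```

```text
t 14.75 tcp [465.  -85.8 136.1] f [-0.2 -1.7  0. ] gap 93.3
(np.int64(344), np.int64(192))
(np.int64(193), np.int64(153))
27 [155. 235.] [451. 396.]
11 [157. 290.] [450. 454.]
```

View pics/b15.png

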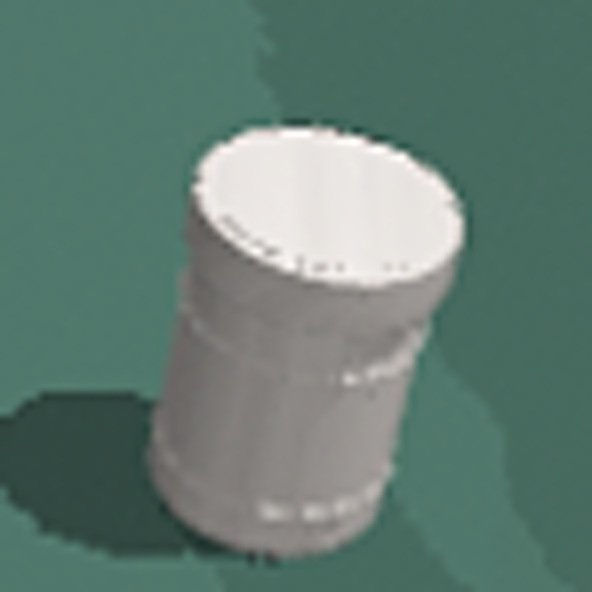

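View pics/b16.png

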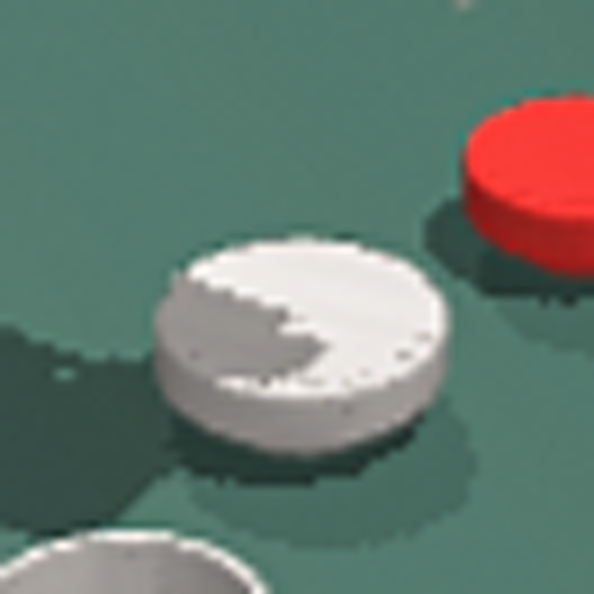

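Emit:
servo_tool(
  hand=[0.093, 0.093, 0.093, 0.093, 0.093],
  translation=[
    [-0.004, 0.03, 0],
    [-0.004, 0.06, 0],
    [-0.004, 0.08, 0],
    [-0.004, 0.08, 0],
    [-0.004, 0.08, 0],
  ],
  yaw=[0, 0, 0, 0, 0],
)

```text
time: 15.27
tool_pos: [469.3, -77.8, 55.8]
eef_rot: [[-1.0, -0.002, 0.002], [-0.002, 0.001, -1.0], [0.002, -1.0, -0.001]]
ft_force: [0.8, 1.0, 1.5]
finger_gap: 93.0
```

Emit:
servo_tool(
  hand=[0.093, 0.093],
  translation=[
    [0, 0, 0],
    [0, 0, 0],
  ],
  yaw=[0, 0],
)

```text
time: 15.43
tool_pos: [470.7, -78.8, 57.4]
eef_rot: [[-1.0, 0.002, 0.0], [-0.0, -0.0, -1.0], [-0.002, -1.0, 0.0]]
ft_force: [-0.3, -1.0, -0.6]
finger_gap: 93.1
```

Emit:
servo_tool(
  hand=[0.093, 0.093, 0.093, 0.093, 0.093],
  translation=[
    [0, 0.015, 0.001],
    [0, 0.03, 0.001],
    [0, 0.0415, 0.001],
    [0, 0.0415, 0.001],
    [0, 0.0415, 0.001],
  ],
  yaw=[0, 0, 0, 0, 0],
)

```text
time: 15.85
tool_pos: [470.0, -80.1, 15.3]
eef_rot: [[-1.0, 0.0, -0.0], [0.0, -0.0, -1.0], [-0.0, -1.0, 0.0]]
ft_force: [-0.3, -0.8, 0.2]
finger_gap: 93.0
```

Emit:
servo_tool(
  hand=[0.06, 0.06, 0.06, 0.06, 0.06],
  translation=[
    [0, 0, 0],
    [0, 0, 0],
    [0, 0, 0],
    [0, 0, 0],
    [0, 0, 0],
  ],
  yaw=[0, 0, 0, 0, 0],
  newtons=25,
)

```text
time: 16.27
tool_pos: [470.0, -80.3, 15.0]
eef_rot: [[-1.0, 0.001, -0.0], [0.0, -0.0, -1.0], [-0.001, -1.0, 0.0]]
ft_force: [-1.6, -0.7, 8.8]
finger_gap: 69.1
```

Emit:
servo_tool(
  hand=[0.06, 0.06, 0.06, 0.06, 0.06],
  translation=[
    [0, -0.015, 0],
    [0, -0.05, 0],
    [0, -0.085, 0],
    [0, -0.1, 0.03],
    [-0.005, -0.1, 0.07],
  ],
  yaw=[0, 0, 0, 0, 0],
)

```text
time: 16.68
tool_pos: [476.6, -148.8, 118.6]
eef_rot: [[-1.0, 0.006, 0.005], [-0.005, -0.001, -1.0], [-0.006, -1.0, 0.001]]
ft_force: [2.6, -0.1, -0.5]
finger_gap: 69.6
```

Emit:
servo_tool(
  hand=[0.06, 0.06, 0.06, 0.06, 0.06],
  translation=[
    [-0.0095, 0, 0.035],
    [-0.0095, 0, 0.07],
    [-0.0095, 0, 0.088],
    [-0.0095, 0, 0.088],
    [-0.0095, 0, 0.088],
  ],
  yaw=[0, 0, 0, 0, 0],
)

```text
time: 17.1
tool_pos: [483.7, -238.9, 114.3]
eef_rot: [[-1.0, -0.0, -0.002], [0.002, 0.0, -1.0], [0.0, -1.0, -0.0]]
ft_force: [0.2, 0.1, -1.2]
finger_gap: 69.7
```

```bash
python3 - <<'E'
from h import *
t=st()["tool_pos"]
S,o=look("b17",[485,-239,95],37,8); print(o)
def rng(x,y,z,r):
  a=np.linspace(0,6.28,90); q=(proj(S,np.c_[x+r*np.cos(a),y+r*np.sin(a),0*a+z])-o)*8; print(z,q.min(0).round(),q.max(0).round())
rng(t[0],t[1],t[2]+12,35);rng(t[0],t[1],t[2]-4,35);rng(t[0],t[1],80,32)
E
```

```text
t 17.1 tcp [ 483.7 -238.9  114.3] f [ 0.2  0.1 -1.2] gap 69.7
(np.int64(125), np.int64(105))
126.3194982924545 [161. 141.] [423. 257.]
110.3194982924545 [166. 194.] [426. 312.]
80 [188. 295.] [422. 407.]
```

View pics/b17.png

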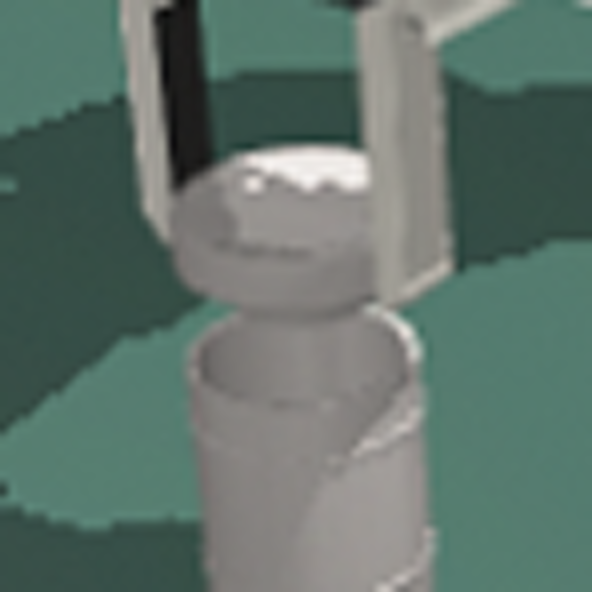

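Emit:
servo_tool(
  hand=[0.06, 0.06, 0.06, 0.06, 0.06],
  translation=[
    [-0.001, 0.008, 0.001],
    [-0.001, 0.016, 0.001],
    [-0.001, 0.024, 0.001],
    [-0.001, 0.03, 0.001],
    [-0.001, 0.03, 0.001],
  ],
  yaw=[0, 0, 0, 0, 0],
)

```text
time: 17.57
tool_pos: [484.9, -238.4, 83.1]
eef_rot: [[-1.0, -0.001, 0.001], [-0.001, 0.001, -1.0], [0.001, -1.0, -0.001]]
ft_force: [-0.1, -1.2, -1.1]
finger_gap: 69.7
```

Emit:
servo_tool(
  hand=[0.06, 0.06],
  translation=[
    [0, 0, 0],
    [0, 0, 0],
  ],
  yaw=[0, 0],
)

```text
time: 17.73
tool_pos: [485.1, -238.8, 84.1]
eef_rot: [[-1.0, -0.0, 0.0], [-0.0, 0.0, -1.0], [0.0, -1.0, -0.0]]
ft_force: [-0.8, -0.2, -1.2]
finger_gap: 69.2
```

```bash
python3 - <<'E'
from h import *
t=st()["tool_pos"]
S,o=look("b18",[485,-239,85],37,8); print(o)
E
```

```text
t 17.73 tcp [ 485.1 -238.8   84.1] f [-0.8 -0.2 -1.2] gap 69.2
(np.int64(125), np.int64(109))
```

View pics/b18.png

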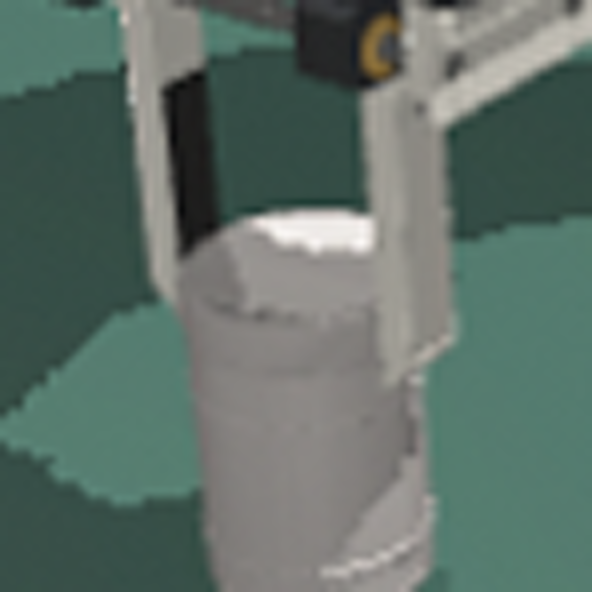

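Emit:
servo_tool(
  hand=[0.06, 0.06, 0.076, 0.085, 0.085],
  translation=[
    [0, 0.001, 0],
    [0, 0.001, 0],
    [0, 0.001, 0],
    [0, 0.001, 0],
    [0, -0.002, 0],
  ],
  yaw=[0, 0, 0, 0, 0],
)

```text
time: 18.2
tool_pos: [485.0, -239.1, 86.3]
eef_rot: [[-1.0, -0.0, -0.0], [0.0, 0.0, -1.0], [0.0, -1.0, -0.0]]
ft_force: [-0.8, -0.4, -0.3]
finger_gap: 83.6
```

Emit:
servo_tool(
  hand=[0.085, 0.085, 0.085, 0.085, 0.085],
  translation=[
    [0, -0.02, 0],
    [0, -0.06, 0],
    [0, -0.1, 0],
    [0, -0.14, 0],
    [0, -0.16, 0],
  ],
  yaw=[0, 0, 0, 0, 0],
)

```text
time: 18.62
tool_pos: [486.4, -239.5, 251.6]
eef_rot: [[-1.0, 0.005, -0.0], [0.0, -0.002, -1.0], [-0.005, -1.0, 0.002]]
ft_force: [-0.2, -0.1, -0.9]
finger_gap: 84.7
```

Emit:
servo_tool(
  hand=[0.085, 0.085, 0.085, 0.085, 0.085],
  translation=[
    [0.02, 0, 0.035],
    [0.04, 0, 0.07],
    [0.06, 0, 0.105],
    [0.08, 0, 0.14],
    [0.1, 0, 0.175],
  ],
  yaw=[0, 0, 0, 0, 0],
)

```text
time: 19.03
tool_pos: [383.8, -415.6, 247.1]
eef_rot: [[-1.0, 0.001, 0.0], [-0.0, -0.001, -1.0], [-0.001, -1.0, 0.001]]
ft_force: [1.1, -0.5, 0.5]
finger_gap: 84.9
```

Emit:
servo_tool(
  hand=[0.085, 0.085, 0.085, 0.085, 0.085],
  translation=[
    [0.02, 0, 0.035],
    [0.04, 0, 0.07],
    [0.06, 0, 0.105],
    [0.08, 0, 0.14],
    [0.09, 0, 0.16],
  ],
  yaw=[0, 0, 0, 0, 0],
)

```text
time: 19.45
tool_pos: [291.2, -577.7, 246.7]
eef_rot: [[-1.0, -0.001, -0.004], [0.004, -0.001, -1.0], [0.001, -1.0, 0.001]]
ft_force: [-0.5, -0.2, 0.5]
finger_gap: 85.1
```

```bash
python3 - <<'E'
from h import *
st()
T=optics.camera("top");S=optics.camera("scene")
cv2.imwrite("pics/tF.png",T["frame"]); cv2.imwrite("pics/sF.png",S["frame"])
def cr(f,x,y,r=30): return cv2.resize(f[y-r:y+r,x-r:x+r],(260,260),interpolation=cv2.INTER_CUBIC)
f=S["frame"]; g=T["frame"]
L=[(164,165),(380,238),(151,213)]
cv2.imwrite("pics/F1.png",np.vstack([np.hstack([cr(f,*p,34) for p in ((164,165),(380,238),(286,275))]),np.hstack([cr(g,*p,34) for p in ((387,213),(131,231),(184,142))])]))
E
```

```text
t 19.45 tcp [ 291.2 -577.7  246.7] f [-0.5 -0.2  0.5] gap 85.1
```

View pics/tF.png

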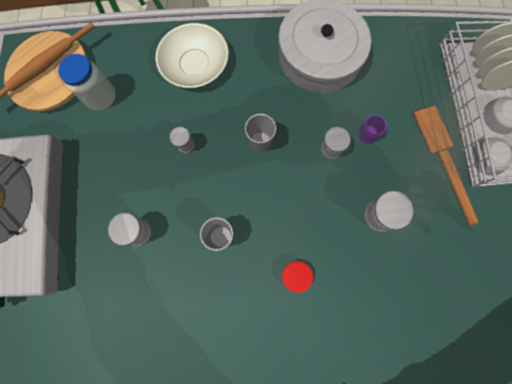

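View pics/sF.png

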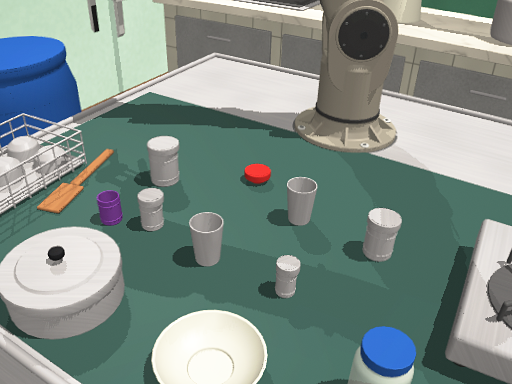

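View pics/F1.png

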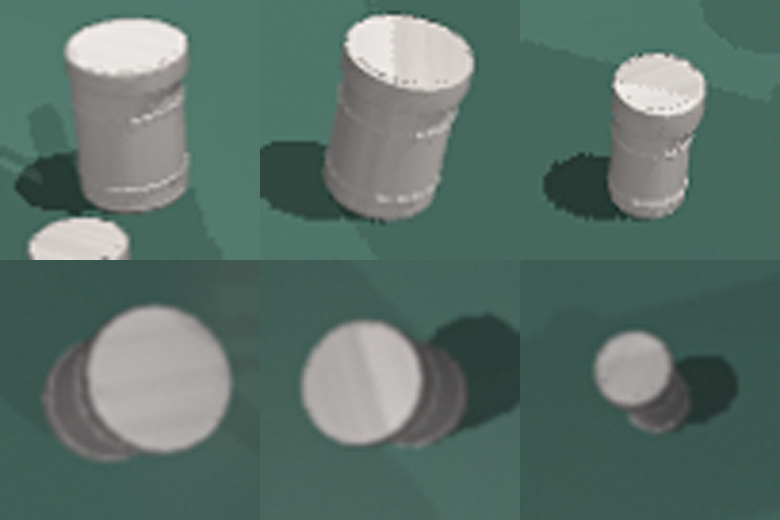

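```bash
python3 - <<'E'
from h import *
T=optics.camera("top");S=optics.camera("scene")
R={"70":(80,(392.2,210.6),(162.9,149)),"60":(68,(127.1,229.8),(382.9,224.1)),"50":(58,(336.4,140.8),(150.2,201.2)),"40":(50,(181.9,138.5),(287,269.8))}
for n,(z,p,q) in R.items():
    for nm,c,r,thr in (("top",T,p,128),("scene",S,q,205)):
        w=cast(c,[r],z)[0]; pr=proj(c,[*w,z+16])[0]
        g=cv2.cvtColor(c["frame"],cv2.COLOR_BGR2GRAY); x,y=(pr-35).astype(int); 
        m=(g[y:y+70,x:x+70]>thr).astype(np.uint8); m=cv2.morphologyEx(m,cv2.MORPH_OPEN,np.ones((3,3),np.uint8))
        cs,_=cv2.findContours(m,cv2.RETR_EXTERNAL,cv2.CHAIN_APPROX_NONE)
        cs=[k for k in cs if cv2.pointPolygonTest(k,tuple(map(float,pr-[x,y])),False)>0]
        if not cs: print(n,nm,"none",np.percentile(g[y:y+70,x:x+70],[50,90,99])); continue
        e=cv2.fitEllipse(cv2.convexHull(cs[0])); lw=cast(c,[np.array(e[0])+[x,y]],z+16)[0]
        hull=cast(c,cv2.convexHull(cs[0]).reshape(-1,2)+[x,y],z+16)
        print(n,nm,"lid-mouth",(lw-w).round(1),"size",np.ptp(hull,0).round(1), "px",(np.array(e[0])+[x,y]).round(1))
E
```

```text
70 top lid-mouth [-0.6  2.5] size [67.7 67.7] px [394.  209.7]
70 scene lid-mouth [0.7 1.4] size [64.5 63.7] px [162.6 142.8]
60 top lid-mouth [0.7 1.4] size [57.2 57.1] px [123.2 228.7]
60 scene lid-mouth [-0.6  0.4] size [50.7 56.6] px [384.8 216.8]
50 top lid-mouth [-1.1  1.9] size [46.9 47.2] px [337.2 138.7]
50 scene lid-mouth [-0.9 -0. ] size [45.3 40.8] px [149.7 194.1]
40 top lid-mouth [0.1 2.3] size [37.6 36. ] px [179.  135.8]
40 scene lid-mouth [-0.7  0.4] size [35.6 26. ] px [288.1 262.3]
```

Both views put every lid within about 2.5 mm of its mouth at the seated height. The tumblers and canisters have not moved and the arm is clear, so I'm handing in.

```bash
python3 -c "
from h import *
print(bot.close_job()); st()"
```

```text
the job is handed in; nothing more can be done
None
the job is handed in; nothing more can be done
```

I took the pile apart from the top down, put each lid on its matching canister (40 on 34, 50 on 44, 60 on 54, 70 on 64), and handed the job in at about 19.5 s of the 102 s allowed.

My last checks, from both cameras with the arm clear:
- **Lids:** each is within about 2.5 mm of its mouth at the seated height, and looks level.
- **Canisters and tumblers:** all look upright and in place. I judged this by eye, without measuring it.
- **Look-alikes:** the red lid and the purple canister were not touched.
- **Forces:** the highest end-of-move reading was about 9 N up on the wrist, while closing on lid 70. Lids 50 and 60 gave about 7 N.
- **Disagreements:** the two cameras differed steadily by about 4–6 mm in absolute position. I followed the scene camera, which matched the fingertips. My automatic edge detection cut off part of the lids in the scene view, so that view's lid centres are less certain. The hand-in reported no verdict.

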